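# Pack the hexagonal porcelain jars in the stock tray

## Task

Pick out the four hexagonal porcelain jars and set each one upright in the stock tray on the mark of its cap's colour, packed like a honeycomb with the flat faces of neighbouring jars together. Set the jars down rather than dropping them, tip none over, and leave the two round jars where they are.

Things in the scene. Friction and masses are not known exactly. Their poses are not given: they have to be found in the camera images.
- jar_red_center (a point): Loose upright hexagonal white jar with a hexagonal red cap, 105 to 210 g, 66 mm tall. Point: its centre, 33 mm above its underside. Body: 46 mm across flats, 32 mm tall; flat faces look along x and +-60 degrees from it. Cap: 22 mm across flats, from 1 mm below this point to 33 mm above it, turned 30 degrees to the body, so its flats look along y and +-60 degrees from it. Gripped by the cap it can be set close to others.
- jar_yellow_center (a point): Loose upright hexagonal white jar with a hexagonal yellow cap, 105 to 210 g, 66 mm tall. Point: its centre, 33 mm above its underside. Body: 46 mm across flats, 32 mm tall; flat faces look along x and +-60 degrees from it. Cap: 22 mm across flats, from 1 mm below this point to 33 mm above it, turned 30 degrees to the body, so its flats look along y and +-60 degrees from it. Gripped by the cap it can be set close to others.
- jar_blue_center (a point): Loose upright hexagonal white jar with a hexagonal blue cap, 105 to 210 g, 66 mm tall. Point: its centre, 33 mm above its underside. Body: 46 mm across flats, 32 mm tall; flat faces look along x and +-60 degrees from it. Cap: 22 mm across flats, from 1 mm below this point to 33 mm above it, turned 30 degrees to the body, so its flats look along y and +-60 degrees from it. Gripped by the cap it can be set close to others.
- jar_green_center (a point): Loose upright hexagonal white jar with a hexagonal green cap, 105 to 210 g, 66 mm tall. Point: its centre, 33 mm above its underside. Body: 46 mm across flats, 32 mm tall; flat faces look along x and +-60 degrees from it. Cap: 22 mm across flats, from 1 mm below this point to 33 mm above it, turned 30 degrees to the body, so its flats look along y and +-60 degrees from it. Gripped by the cap it can be set close to others.
- mark_red: Flat red hexagon, 45 mm across flats, on the floor of the fixed dark grey tray (190 x 170 mm, rim 14 mm above the bench): place of the hexagonal red-capped jar. Origin: its centre on the tray floor, 5 mm above the bench. Flat sides look along x and +-60 degrees from it. The four marks form a honeycomb, two staggered rows of two, 48 mm between neighbours' centres; colours swap places.
- mark_yellow: Flat yellow hexagon, 45 mm across flats, on the floor of the fixed dark grey tray (190 x 170 mm, rim 14 mm above the bench): place of the hexagonal yellow-capped jar. Origin: its centre on the tray floor, 5 mm above the bench. Flat sides look along x and +-60 degrees from it. The four marks form a honeycomb, two staggered rows of two, 48 mm between neighbours' centres; colours swap places.
- mark_blue: Flat blue hexagon, 45 mm across flats, on the floor of the fixed dark grey tray (190 x 170 mm, rim 14 mm above the bench): place of the hexagonal blue-capped jar. Origin: its centre on the tray floor, 5 mm above the bench. Flat sides look along x and +-60 degrees from it. The four marks form a honeycomb, two staggered rows of two, 48 mm between neighbours' centres; colours swap places.
- mark_green: Flat green hexagon, 45 mm across flats, on the floor of the fixed dark grey tray (190 x 170 mm, rim 14 mm above the bench): place of the hexagonal green-capped jar. Origin: its centre on the tray floor, 5 mm above the bench. Flat sides look along x and +-60 degrees from it. The four marks form a honeycomb, two staggered rows of two, 48 mm between neighbours' centres; colours swap places.
- round_blue_center (a point): Low round white jar with a round blue cap, loose, a bystander that stays where it is. Point: its centre, half-way up, 24 mm above the bench; z up. Body 56 mm across, 30 mm tall; wide cap 48 mm across; 48 mm tall in all.
- round_yellow_center (a point): Low round white jar with a round yellow cap, loose, a bystander that stays where it is. Point: its centre, half-way up, 24 mm above the bench; z up. Body 56 mm across, 30 mm tall; wide cap 48 mm across; 48 mm tall in all.

How it is judged:
By the outcome, as a careful person would: the job done as asked, in the order asked, and still so for the second after the job is handed in, with the robot touching nothing.
It also fails if it takes over 112 s, if anything falls off the work surface, if the arm or the gripper's body presses on something with over 40 N, if the wrist force passes 120 N, or if a joint passes its speed limit or range.

## Robot

A 6-joint arm with a two-finger parallel gripper is mounted at the origin on the work surface. World frame = base frame: x ahead of the robot, y to its left, z up, the work surface at z = 0. Lengths are in m, angles in degrees, forces in N, time in s.
With the tool pointing down it reaches from about 0.325 to 0.775 m from the base axis. Payload 9.3 kg.
Tool frame: the origin (TCP) lies midway between the tips of the shut fingers; the grasp point (between the pads) lies 19 mm behind it; z points along the fingers, y is the direction in which the jaws open and shut (so a half turn about z gives the same grasp; the last joint's range is limited). The gripper opens to 85 mm and grips with 20 to 120 N. Pads are 22 mm wide; open, the fingers measure 114 mm over their backs; the gripper's body (76 mm by 85 mm) begins 54 mm behind the grasp point. The pads swing forward as they close: fully open they stand 13 mm farther back than shut.
Start: joints at [58.866, 14.817, 1.232, 76.415, 0, 81.257], TCP at [0.21, 0.509, 0.231] pointing down, gripper open.
Joint ranges: [-174.27, 174.27], [-52.1, 104.24], [-59.71, 78.15], [-110.17, 111.67], [-87.03, 83.33], [-180, 180]. Speed limits (degrees/s): [127.2, 127.2, 159.86, 180, 180, 180].

## Interface

Orientations are given as a 3x3 rotation matrix whose columns are the frame's x, y, z axes.
In Python, from bench import bot gives the robot as it stands.
- The arm moves only by the shell command python3 -m jog 'ROWS'. ROWS is text: rows parted by semicolons, each of 5 numbers parted by spaces: the shift along the tool's x, y, z in mm, then the turn about the tool's z in degrees, then the finger opening in mm, from 0 to 85.4. In form: dx dy dz turn fingers; .... A call has 1 to 20 rows; each row shifts and turns the commanded pose from where the row before left it, along the tool's axes as they then stand; what a row does not reach is not made up. A row lasts 1/8 s, in which the tool goes at most 62.5 mm and 10.7 degrees, less where a joint would pass 70% of its speed; a pose out of reach is approached as far as the arm can. A call with a gripper value outside its range is refused whole. The fingers move at their own pace and stop on an object; the grip force is fixed at half the most. Time passes only in rows, so rows that do not move let the fingers close. It gives the time, the measured TCP pose, the force and the opening at its end, in the units of the state.
- bot.observe(): the state, without advancing time (a new reading comes with each control period).
- bot.camera(name): name is "scene" or "side" or "wrist"; returns the picture (480x640x3 uint8, blue, green, red); there is no depth.
- bot.get_calibration(name): a dict with "fx", "fy", "cx", "cy" (pixels), "R" (3x3) and "t" (3): a world point X has camera coordinates R X + t; the wrist camera has in their place "hand_eye" (4x4, takes a point from camera to tool coordinates, whose origin is the TCP and whose axes are the flange's). Camera axes: x right, y down, z forward; pixel columns grow to the right and rows downward; lengths in m; the calibration is good to about 2 mm. A picture is of the moment at which its call begins: read the wrist's pose just before it. get_calibration takes no time and is no camera call.
- bot.sign_off(): hands the job in, once; it reports no verdict.
The state is a dict: "time": time; "qpos": joint angles; "dq": joint speeds; "effort": joint torques, N m; "tool_pos": TCP position; "orientation": TCP orientation; "contact_force": force on the tool from outside, world axes, zero at the start; "torque": the same for the moment, N m; "finger_gap": finger opening in m.
Only numpy, scipy, OpenCV 4.12 (cv2) and the standard library are available. Lean on these libraries where they do the work, as an engineer would, in place of code of your own. Each camera call takes 0.05 s, during which the arm holds its last target.

## Working session

There is one attempt and no reset: what is moved stays moved. The work goes in short steps, Python scripts to look and compute and a shell command to move; the robot and the scene stay as the last step left them, time stands still between calls to the robot, and variables do not carry over. Pictures are saved under pics/ and viewed, and the job is handed in when it is done.

```bash
ls; mkdir -p pics
python3 - <<'E'
from bench import bot
import cv2,json
s=bot.observe()
print(s)
for n in ["scene","side","wrist"]:
    cv2.imwrite(f"pics/{n}0.png",bot.camera(n)); print(n,bot.get_calibration(n))
E
```

```text
pics
{'time': 0.0, 'qpos': array([5.88662158e+01, 1.48513275e+01, 1.18992359e+00, 7.64153345e+01,
       7.64074377e-04, 8.12572838e+01]), 'dq': array([ 0.10580764, -0.02977803,  0.03586584, -0.03060306,  0.08194176,
        0.0348551 ]), 'effort': array([ 5.49073286e-05, -5.55649960e+01,  3.44528425e+01,  1.37440939e-02,
       -1.14490863e-04, -4.99636386e-07]), 'tool_pos': array([0.20936057, 0.50829655, 0.23066194]), 'orientation': array([[-9.24605349e-01,  3.80925784e-01, -7.03903431e-04],
       [ 3.80926373e-01,  9.24604672e-01, -1.13952762e-03],
       [ 2.16756950e-04, -1.32174871e-03, -9.99999103e-01]]), 'contact_force': array([ 0.49830757, -0.2832963 ,  0.44676451]), 'torque': array([0.00084334, 0.06855544, 0.01494557]), 'finger_gap': 0.08556936043314146}
scene {'fx': 495.5180063944684, 'fy': 495.5180063944684, 'cx': 321.5661937176481, 'cy': 250.61731157346384, 'R': array([[ 0.27967384,  0.96000848,  0.01289402],
       [ 0.74436687, -0.2083309 , -0.63444164],
       [-0.60638314,  0.18703461, -0.77286321]]), 't': array([-0.16137624, -0.37598578,  1.10085417])}
side {'fx': 541.3664635940654, 'fy': 541.3664635940654, 'cx': 318.1358961708027, 'cy': 236.40083936828054, 'R': array([[-0.96005789, -0.2794967 , -0.01305509],
       [-0.18295441,  0.66237357, -0.72649084],
       [ 0.21169914, -0.69508478, -0.68705213]]), 't': array([0.53887743, 0.13783588, 0.8048526 ])}
wrist {'fx': 365.34234731717424, 'fy': 365.34234731717424, 'cx': 327.11820670523485, 'cy': 242.12369058170538, 'hand_eye': array([[-6.89916196e-05, -9.62886845e-01, -2.69905390e-01,
         6.78981467e-02],
       [ 9.99999992e-01, -3.69510836e-05, -1.23791180e-04,
        -3.60727996e-04],
       [ 1.09223602e-04, -2.69905397e-01,  9.62886839e-01,
        -1.42288532e-01],
       [ 0.00000000e+00,  0.00000000e+00,  0.00000000e+00,
         1.00000000e+00]])}
```

View pics/scene0.png

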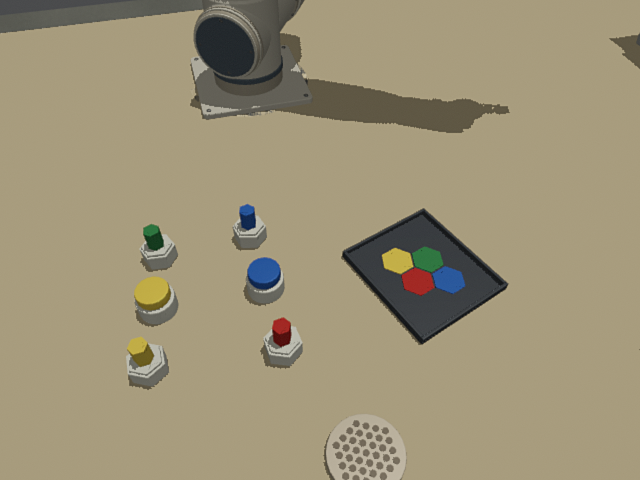

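View pics/side0.png

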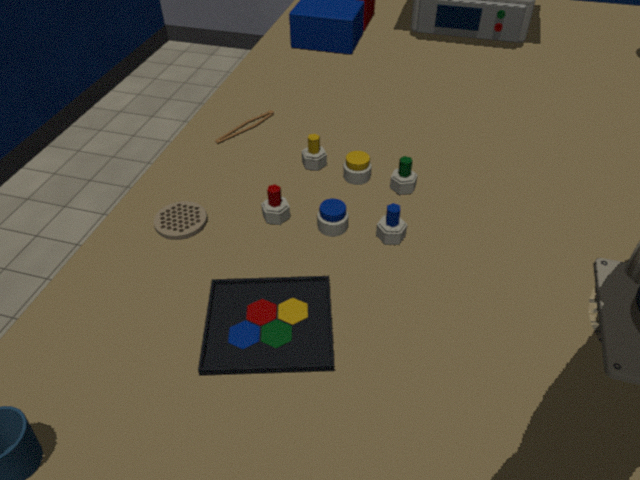

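View pics/wrist0.png

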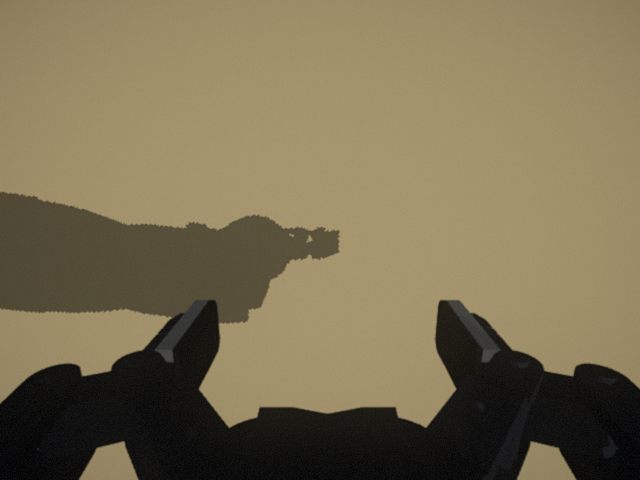

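```bash
cat > h.py <<'E'
import cv2,numpy as np
from bench import bot
HSV={'red':[((0,140,60),(8,255,255)),((172,140,60),(180,255,255))],'yellow':[((20,150,110),(32,255,255))],'green':[((50,100,30),(85,255,255))],'blue':[((100,130,40),(125,255,255))]}
def blobs(im,c,amin=60):
    h=cv2.cvtColor(im,cv2.COLOR_BGR2HSV); m=sum(cv2.inRange(h,np.array(a),np.array(b)) for a,b in HSV[c])
    m=cv2.morphologyEx(m,cv2.MORPH_CLOSE,np.ones((3,3)))
    n,l,s,ce=cv2.connectedComponentsWithStats(m)
    return [(s[i,4],ce[i],s[i,:4],l==i) for i in range(1,n) if s[i,4]>=amin]
def cam(name,st=None):
    k=bot.get_calibration(name)
    if name=='wrist':
        T=np.eye(4);T[:3,:3]=st['orientation'];T[:3,3]=st['tool_pos']
        T=T@k['hand_eye']; R=T[:3,:3].T; t=-R@T[:3,3]
    else: R,t=np.array(k['R']),np.array(k['t'])
    return k,R,t
def ray(uv,z,C):
    k,R,t=C; uv=np.atleast_2d(uv)
    d=np.c_[(uv[:,0]-k['cx'])/k['fx'],(uv[:,1]-k['cy'])/k['fy'],np.ones(len(uv))]@R
    o=-R.T@t
    return o+d*((z-o[2])/d[:,2])[:,None]
E
python3 - <<'E'
from h import *
for n in ['scene','side']:
    im=cv2.imread(f'pics/{n}0.png');C=cam(n)
    for c in HSV:
        for a,ce,bb,_ in blobs(im,c):
            print(n,c,a,ce.round(1),*[(z,ray(ce,z,C)[0,:2].round(4)) for z in (.005,.039,.049)])
E
```

```text
scene red 641 [417.3 281.2] (0.005, array([0.6114, 0.1414])) (0.039, array([0.6327, 0.1263])) (0.049, array([0.639 , 0.1219]))
scene red 431 [281.2 331.3] (0.005, array([ 0.6398, -0.0773])) (0.039, array([ 0.6595, -0.0802])) (0.049, array([ 0.6652, -0.081 ]))
scene yellow 574 [396.9 260.5] (0.005, array([0.5656, 0.1264])) (0.039, array([0.5894, 0.1121])) (0.049, array([0.5965, 0.1079]))
scene yellow 786 [151.6 291. ] (0.005, array([ 0.521 , -0.2464])) (0.039, array([ 0.5473, -0.2398])) (0.049, array([ 0.555 , -0.2379]))
scene yellow 258 [137.  345.9] (0.005, array([ 0.6083, -0.272 ])) (0.039, array([ 0.6297, -0.264 ])) (0.049, array([ 0.636 , -0.2617]))
scene green 361 [153.  236.8] (0.005, array([ 0.413 , -0.2367])) (0.039, array([ 0.4454, -0.2307])) (0.049, array([ 0.4549, -0.2289]))
scene green 578 [427.1 258.9] (0.005, array([0.5755, 0.1735])) (0.039, array([0.5988, 0.1566])) (0.049, array([0.6056, 0.1517]))
scene blue 310 [247.2 216.6] (0.005, array([ 0.4096, -0.0816])) (0.039, array([ 0.4422, -0.0843])) (0.049, array([ 0.4517, -0.0851]))
scene blue 811 [263.5 272.9] (0.005, arr
[... 1352 characters left out ...]
0.0289, -1.2495])) (0.049, array([-0.0225, -1.2194]))
side blue 469 [332.4 209.6] (0.005, array([ 0.5688, -0.1207])) (0.039, array([ 0.5586, -0.0823])) (0.049, array([ 0.5556, -0.071 ]))
side blue 236 [392.7 214.4] (0.005, array([ 0.4586, -0.1369])) (0.039, array([ 0.4541, -0.0977])) (0.049, array([ 0.4528, -0.0862]))
side blue 711 [243.5 334.4] (0.005, array([0.6216, 0.1883])) (0.039, array([0.6086, 0.2106])) (0.049, array([0.6048, 0.2172]))
side blue 807 [  9.5 429.1] (0.005, array([0.8567, 0.4093])) (0.039, array([0.8315, 0.4202])) (0.049, array([0.8241, 0.4234]))
side blue 268 [ 10.2 472.4] (0.005, array([0.8181, 0.4561])) (0.039, array([0.7949, 0.4645])) (0.049, array([0.7881, 0.467 ]))
```

```bash
cat >> h.py <<'E'
def go(x,y,z,yaw=None):
    "tool shift (mm) in present axes, and turn (deg) for tool y axis to look along world yaw (mod 60) after"
    s=bot.observe(); R=s['orientation']; p=s['tool_pos']
    print('t %.2f'%s['time'],'tcp',p.round(4),'gap',round(s['finger_gap']*1e3,1),'F',s['contact_force'].round(1),'yawY %.2f'%np.degrees(np.arctan2(R[1,1],R[0,1])),'q6 %.1f'%s['qpos'][5])
    d=(R.T@(np.array([x,y,z])-p))*1e3
    print('shift',d.round(1))
    if yaw is not None:
        cur=np.degrees(np.arctan2(R[1,1],R[0,1])); w=(yaw-cur+30)%60-30
        print('turn (tool)',round(-w,1),'or',round(-w+60,1),round(-w-60,1))
E
python3 -c "
from h import *
go(.452,-.0857,.15)"
```

```text
t 0.15 tcp [0.2094 0.5084 0.2308] gap 85.3 F [ 0.3  0.4 -0. ] yawY 67.61 q6 81.3
shift [-450.6 -456.8   81.2]
```

```bash
python3 -m jog '-16 -16 3 0 50; -32 -33 6 0 50; -32 -33 6 0 50; -32 -33 6 0 50; -32 -33 6 0 50; -32 -33 6 0 50; -32 -33 6 0 50; -32 -33 6 0 50; -32 -33 6 0 50; -32 -33 6 0 50; -32 -33 6 0 50; -32 -33 6 0 50; -32 -33 6 0 50; -32 -33 6 0 50; -18 -12 0 0 50; 0 0 0 0 50; 0 0 0 0 50'
cat >> h.py <<'E'
def look(tag):
    s=bot.observe(); im=bot.camera('wrist'); cv2.imwrite(f'pics/{tag}.png',im); np.save(f'pics/{tag}.npy',s,allow_pickle=True)
    return im,cam('wrist',s)
E
python3 -c "
from h import *
go(.452,-.0857,.15)
im,C=look('w1')
for a,ce,bb,_ in blobs(im,'blue'): print(a,ce,bb,ray(ce,.049,C))
"
```

```text
time: 2.28
tool_pos: [0.451, -0.0845, 0.1503]
orientation: [[-0.925, 0.38, -0.0], [0.38, 0.925, 0.0], [0.001, 0.0, -1.0]]
contact_force: [-0.1, 0.1, 0.9]
finger_gap: 0.0502
t 2.27 tcp [ 0.451  -0.0845  0.1503] gap 50.2 F [-0.1  0.1  0.9] yawY 67.65 q6 1.2
shift [-1.4 -0.8  0.3]
1076 [327.46189591 248.79739777] [310 225  35  45] [[ 0.45575632 -0.08654691  0.049     ]]
2203 [375.41534271 361.66954153] [352 330  50  61] [[ 0.5527206  -0.08688007  0.049     ]]
```

View pics/w1.png

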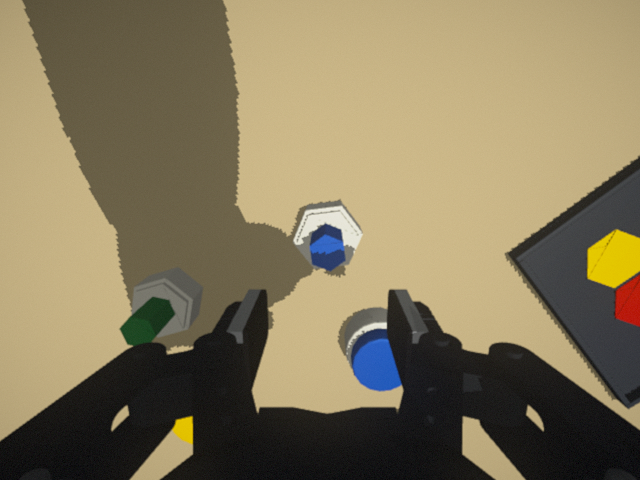

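```bash
python3 -c "
import cv2
im=cv2.imread('pics/w1.png')[190:290,270:390]
cv2.imwrite('pics/w1z.png',cv2.resize(im,None,fx=6,fy=6,interpolation=cv2.INTER_NEAREST))"
```

```text
(no output)
```

View pics/w1z.png

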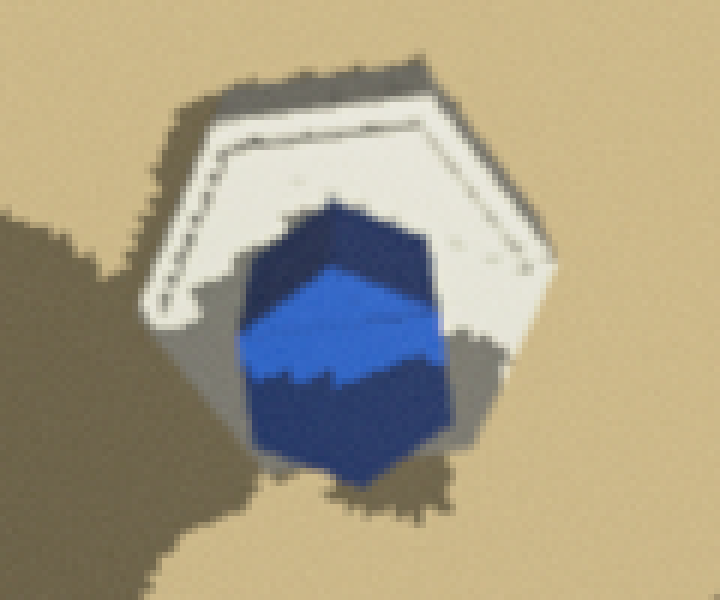

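```bash
cat >> h.py <<'E'
def hexfit(uv,z,C):
    P=ray(np.array(uv,float),z,C)[:,:2]; c=P.mean(0); v=P-c
    a=np.arctan2(v[:,1],v[:,0]); r=np.linalg.norm(v,axis=1)
    yaw=np.degrees(np.angle(np.mean(np.exp(6j*a))))/6   # corner dir mod 60
    print('z',z,'c',c.round(4),'corner yaw mod60 %.1f flat %.1f'%(yaw%60,(yaw+30)%60),'R mm',(r*1e3).round(1))
    return c,yaw
E
python3 -c "
from h import *
C=cam('wrist',np.load('pics/w1.npy',allow_pickle=True).item())
f=lambda L:(np.array(L)+.5)/6-.5+[270,190]
hexfit(f([(215,120),(432,93),(555,262),(472,447),(255,465),(145,312)]),.032,C)
hexfit(f([(333,265),(436,303),(450,425),(362,487),(253,445),(242,330)]),.066,C)
"
```

```text
z 0.032 c [ 0.4521 -0.0853] corner yaw mod60 14.2 flat 44.2 R mm [26.  26.1 25.9 26.3 26.  25. ]
z 0.066 c [ 0.4532 -0.0857] corner yaw mod60 44.5 flat 14.5 R mm [12.5 12.7 12.6 12.8 12.8 12.4]
```

```bash
python3 -c "
from h import *
go(.4526,-.0856,.036,14.4)"
```

```text
t 2.33 tcp [ 0.451  -0.0843  0.1504] gap 50.3 F [ 0.  -1.4 -0.4] yawY 67.67 q6 1.2
shift [ -2.   -0.6 114.4]
turn (tool) -6.7 or 53.3 -66.7
```

```bash
python3 -m jog '-2 -0.6 10 -6.7 50; 0 0 25 0 50; 0 0 25 0 50; 0 0 25 0 50; 0 0 15 0 50; 0 0 9.4 0 50; 0 0 5 0 50; 0 0 0 0 50'
python3 -c "
from h import *
go(.4526,-.0856,.036,14.4)
look('w2')"
```

```text
time: 3.32
tool_pos: [0.4532, -0.0865, 0.0361]
orientation: [[-0.963, 0.27, 0.0], [0.27, 0.963, -0.0], [-0.0, 0.0, -1.0]]
contact_force: [0.5, 0.5, -0.6]
finger_gap: 0.0497
t 3.33 tcp [ 0.4532 -0.0865  0.0361] gap 49.7 F [ 0.5  0.5 -0.6] yawY 74.33 q6 -5.6
shift [0.8 0.7 0.1]
turn (tool) -0.1 or 59.9 -60.1
```

View pics/w2.png

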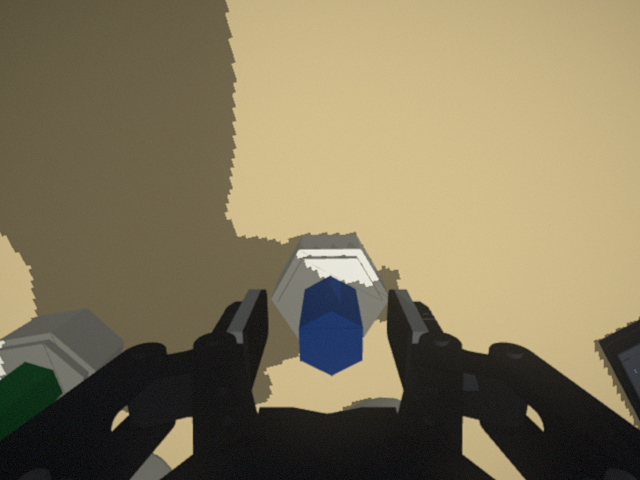

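```bash
python3 -m jog '0.5 0.4 0 0 30; 0 0 0 0 5; 0 0 0 0 5; 0 0 0 0 5; 0 0 0 0 5; 0 0 0 0 5'
python3 -c "
from h import *
go(.4526,-.0856,.036,14.4)"
```

```text
time: 4.12
tool_pos: [0.4529, -0.0863, 0.0362]
orientation: [[-0.963, 0.27, 0.001], [0.27, 0.963, -0.0], [-0.001, 0.0, -1.0]]
contact_force: [-1.5, 1.0, 5.9]
finger_gap: 0.0211
t 4.12 tcp [ 0.4529 -0.0863  0.0362] gap 21.1 F [-1.5  1.   5.9] yawY 74.31 q6 -5.5
shift [0.5 0.6 0.2]
turn (tool) -0.1 or 59.9 -60.1
```

```bash
python3 -m jog '0 0 -8 0 5; 0 0 -20 0 5; 0 0 -25 0 5; 0 0 -22 0 5; 0 0 0 8.7 5; 0 0 0 8.8 5; 0 0 0 8.7 5; 0 0 0 0 5'
python3 -c "
from h import *
go(.6215,.1884,.111,48.1)"
```

```text
time: 5.12
tool_pos: [0.4527, -0.0863, 0.1111]
orientation: [[-0.745, 0.667, -0.0], [0.667, 0.745, -0.0], [-0.0, -0.0, -1.0]]
contact_force: [0.2, 0.3, -1.4]
finger_gap: 0.0209
t 5.12 tcp [ 0.4527 -0.0863  0.1111] gap 20.9 F [ 0.2  0.3 -1.4] yawY 48.16 q6 20.6
shift [5.740e+01 3.172e+02 1.000e-01]
turn (tool) 0.1 or 60.1 -59.9
```

```bash
python3 -m jog '2.5 15 0 0 5; 5 30 0 0 5; 7 38 0 0 5; 7 38 0 0 5; 7 38 0 0 5; 7 38 0 0 5; 7 38 0 0 5; 7 38 0 0 5; 5 28 0 0 5; 2.9 16.2 0 0 5; 0 0 0 0 5; 0 0 0 0 5'
python3 -c "
from h import *
go(.6215,.1884,.111,48.1)
im,C=look('w3')
for n in ['scene','side']:cv2.imwrite(f'pics/{n}3.png',bot.camera(n))"
```

```text
time: 6.62
tool_pos: [0.6213, 0.1877, 0.1108]
orientation: [[-0.745, 0.668, -0.001], [0.668, 0.745, -0.0], [0.0, -0.001, -1.0]]
contact_force: [-0.6, -0.9, -1.4]
finger_gap: 0.021
t 6.62 tcp [0.6213 0.1877 0.1108] gap 21.0 F [-0.6 -0.9 -1.4] yawY 48.12 q6 51.3
shift [ 0.3  0.6 -0.2]
turn (tool) 0.0 or 60.0 -60.0
```

View pics/w3.png

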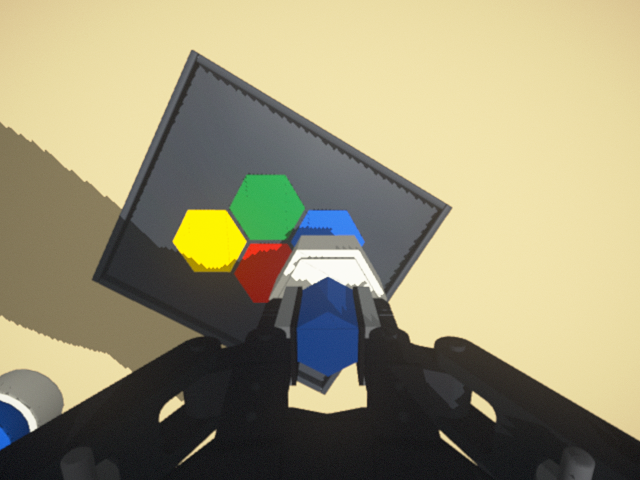

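```bash
python3 -c "
from h import *
C=cam('wrist',np.load('pics/w3.npy',allow_pickle=True).item());im=cv2.imread('pics/w3.png')
for c in ('green','yellow'):
  for a,ce,bb,_ in blobs(im,c): print(c,a,ce.round(1),ray(ce,.005,C).round(4))
C=cam('wrist',np.load('pics/w1.npy',allow_pickle=True).item())
hexfit([(292,260),(312,236),(302,209),(263,174),(250,174),(233,207)],.005,C) if 0 else None
im=im[200:400,220:420];cv2.imwrite('pics/w3z.png',cv2.resize(im,None,fx=3,fy=3,interpolation=cv2.INTER_NEAREST))"
```

```text
green 3741 [266.7 206.7] [[0.5759 0.1724 0.005 ]]
yellow 3499 [209.1 240.4] [[0.566  0.1253 0.005 ]]
```

View pics/w3z.png

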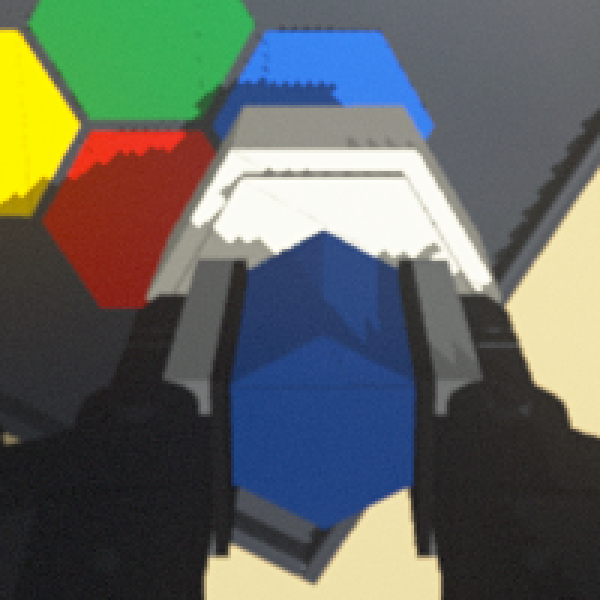

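```bash
python3 -c "
from h import *
C=cam('wrist',np.load('pics/w3.npy',allow_pickle=True).item())
f=lambda L:(np.array(L)+.5)/3-.5+[220,200]
hexfit(f([(323,335),(415,385),(410,487),(322,530),(236,487),(230,385)]),.1406,C)
go(.6215,.1884,.0422,48.1)
"
```

```text
z 0.1406 c [0.6219 0.1871] corner yaw mod60 18.1 flat 48.1 R mm [12.8 12.4 12.3 12.6 12.2 12.5]
t 6.78 tcp [0.6216 0.1874 0.1112] gap 21.1 F [ 0.5  0.2 -0.9] yawY 48.06 q6 51.3
shift [ 0.7  0.7 69. ]
turn (tool) -0.0 or 60.0 -60.0
```

```bash
python3 -m jog '0.4 0.5 15 0 5; 0 0 20 0 5; 0 0 15 0 5; 0 0 10 0 5; 0 0 5 0 5; 0 0 2 0 5; 0 0 0.8 0 5; 0 0 0.8 0 5; 0 0 0 0 5'
python3 -c "
from h import *
go(.6215,.1884,.0412,48.1)"
```

```text
time: 7.9
tool_pos: [0.6219, 0.1889, 0.0425]
orientation: [[-0.744, 0.668, 0.0], [0.668, 0.744, 0.0], [-0.0, 0.0, -1.0]]
contact_force: [0.7, 0.5, -2.0]
finger_gap: 0.021
t 7.90 tcp [0.6219 0.1889 0.0425] gap 21.0 F [ 0.7  0.5 -2. ] yawY 48.11 q6 51.4
shift [ 0.  -0.7  1.3]
turn (tool) 0.0 or 60.0 -60.0
```

```bash
python3 -m jog '0 0 0.6 0 5; 0 0 0.4 0 5; 0 0 0 0 5'; python3 -m jog '0 0 0.4 0 5; 0 0 0 0 5'
```

```text
time: 8.28
tool_pos: [0.6219, 0.1889, 0.0414]
orientation: [[-0.744, 0.668, 0.0], [0.668, 0.744, 0.0], [-0.0, 0.0, -1.0]]
contact_force: [0.3, -0.0, -0.4]
finger_gap: 0.0212
time: 8.52
tool_pos: [0.6219, 0.1889, 0.0413]
orientation: [[-0.744, 0.668, 0.0], [0.668, 0.744, 0.0], [-0.0, 0.0, -1.0]]
contact_force: [-2.4, 0.0, 5.3]
finger_gap: 0.021
```

Contact. Open slightly and gently, then rise.

```bash
python3 -m jog '0 0 0 0 25; 0 0 0 0 30; 0 0 0 0 34; 0 0 0 0 34; 0 0 -15 0 34; 0 0 -30 0 34; 0 0 -35 0 40; 0 0 -10 0 50; 0 0 0 0 50'
python3 -c "
from h import *
go(.6665,-.082,.15)
im,C=look('w4')
for n in ['scene','side']:cv2.imwrite(f'pics/{n}4.png',bot.camera(n))
im=im[200:400,220:420];cv2.imwrite('pics/w4z.png',cv2.resize(im,None,fx=3,fy=3,interpolation=cv2.INTER_NEAREST))"
```

```text
time: 9.65
tool_pos: [0.6221, 0.1889, 0.1317]
orientation: [[-0.744, 0.668, 0.002], [0.668, 0.744, 0.0], [-0.001, 0.001, -1.0]]
contact_force: [-0.3, 0.3, -1.1]
finger_gap: 0.0501
t 9.65 tcp [0.6221 0.1889 0.1317] gap 50.1 F [-0.3  0.3 -1.1] yawY 48.11 q6 51.4
shift [-213.9 -172.   -18.3]
```

View pics/w4.png

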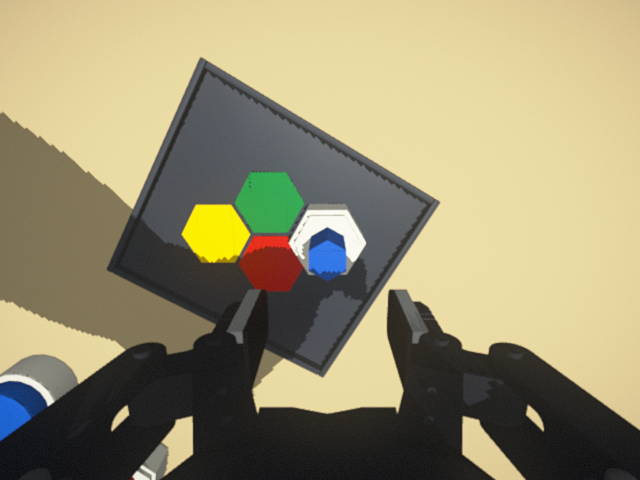

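View pics/w4z.png

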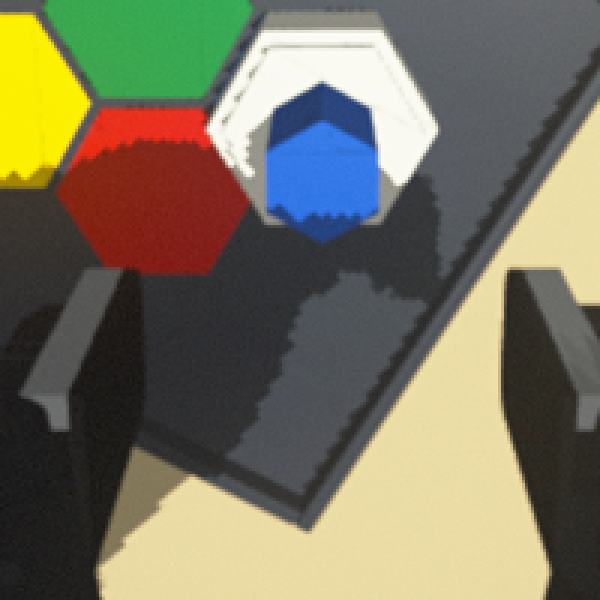

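```bash
python3 -c "
from h import *
C=cam('wrist',np.load('pics/w4.npy',allow_pickle=True).item());im=cv2.imread('pics/w4.png')
f=lambda L:(np.array(L)+.5)/3-.5+[220,200]
hexfit(f([(262,28),(378,28),(438,128),(378,224),(264,224),(205,128)]),.037,C)
hexfit(f([(322,122),(378,150),(378,215),(322,243),(268,215),(266,152)]),.071,C)
for c in ('green','yellow','red'):
  for a,ce,bb,_ in blobs(im,c): print(c,a,ce.round(1),ray(ce,.005,C).round(4))
for n in ['scene','side']:
  C=cam(n);im=cv2.imread(f'pics/{n}4.png')
  for a,ce,bb,_ in blobs(im,'blue'): print(n,a,ray(ce,.054,C)[0].round(4))
"
```

```text
z 0.037 c [0.6211 0.1893] corner yaw mod60 48.2 flat 18.2 R mm [26.2 26.  26.3 26.4 26.4 26. ]
z 0.071 c [0.6224 0.1885] corner yaw mod60 18.5 flat 48.5 R mm [12.4 12.7 12.8 12.5 12.5 12.6]
green 3224 [269.  201.9] [[0.5759 0.1723 0.005 ]]
yellow 3054 [215.4 233. ] [[0.5658 0.1254 0.005 ]]
red 2673 [270.4 263.5] [[0.6112 0.1394 0.005 ]]
scene 376 [0.6198 0.1915 0.054 ]
scene 804 [ 0.57   -0.0837  0.054 ]
side 13460 [ 1.394  -0.4456  0.054 ]
side 3491 [ 0.7753 -0.8233  0.054 ]
side 138 [-0.02   -1.2048  0.054 ]
side 786 [ 0.4294 -0.9679  0.054 ]
side 466 [ 0.5541 -0.0655  0.054 ]
side 395 [0.6232 0.1876 0.054 ]
side 496 [0.8189 0.4256 0.054 ]
side 684 [0.7861 0.4583 0.054 ]
```

```bash
python3 -m jog '-14 -11 -10 0 50; -28 -22 -8 0 50; -32 -26 0 0 50; -32 -26 0 0 50; -32 -26 0 0 50; -32 -26 0 0 50; -26 -21 0 0 50; -18 -14 0 0 50; 0 0 0 0 50; 0 0 0 0 50'
python3 -c "
from h import *
go(.6665,-.082,.15)
im,C=look('w5')
for a,ce,bb,_ in blobs(im,'red'): print(a,ce,bb,ray(ce,.049,C))
im=im[180:300,260:400];cv2.imwrite('pics/w5z.png',cv2.resize(im,None,fx=5,fy=5,interpolation=cv2.INTER_NEAREST))"
```

```text
time: 11.05
tool_pos: [0.6661, -0.0816, 0.1488]
orientation: [[-0.745, 0.668, -0.0], [0.668, 0.745, 0.0], [0.001, 0.0, -1.0]]
contact_force: [0.4, -0.8, -0.6]
finger_gap: 0.0496
t 11.05 tcp [ 0.6661 -0.0816  0.1488] gap 49.6 F [ 0.4 -0.8 -0.6] yawY 48.12 q6 27.7
shift [-0.5 -0.  -1.2]
1268 [327.70504732 245.56940063] [310 223  37  45] [[ 0.66810726 -0.08314297  0.049     ]]
```

View pics/w5z.png

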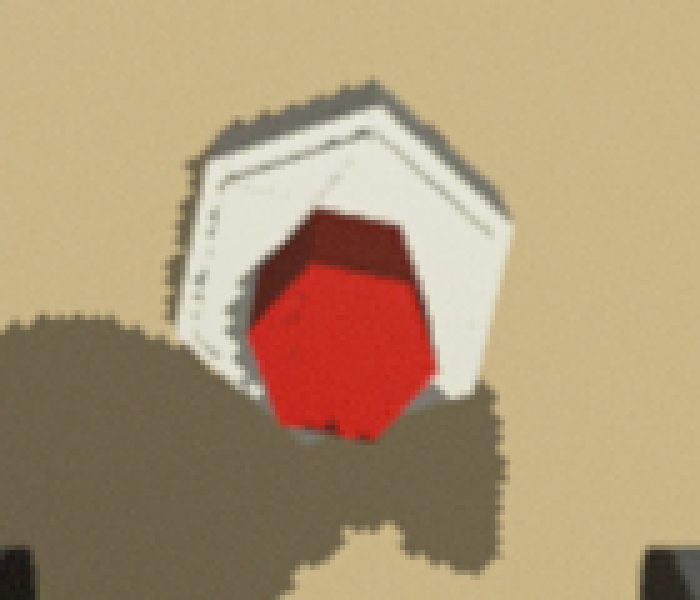

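```bash
python3 -c "
from h import *
C=cam('wrist',np.load('pics/w5.npy',allow_pickle=True).item())
f=lambda L:(np.array(L)+.5)/5-.5+[260,180]
a,_=hexfit(f([(208,158),(380,107),(513,225),(475,395),(302,443),(177,332)]),.032,C)
b,y=hexfit(f([(310,262),(413,283),(437,370),(377,440),(282,425),(250,330)]),.066,C)
c=(a+b)/2
go(c[0],c[1],.036,y+30)
"
```

```text
z 0.032 c [ 0.6662 -0.081 ] corner yaw mod60 5.8 flat 35.8 R mm [26.4 25.9 26.1 26.7 26.2 25.8]
z 0.066 c [ 0.667  -0.0815] corner yaw mod60 36.8 flat 6.8 R mm [12.8 12.7 12.1 12.7 12.8 12.5]
t 11.10 tcp [ 0.6662 -0.0812  0.1489] gap 49.8 F [0.1 0.8 0.1] yawY 48.16 q6 27.7
shift [ -0.4   0.3 112.9]
turn (tool) -18.6 or 41.4 -78.6
```

```bash
python3 -m jog '-0.4 0.3 10 -9 50; 0 0 20 -9 50; 0 0 25 0 50; 0 0 25 0 50; 0 0 15 0 50; 0 0 10 0 40; 0 0 5 0 40; 0 0 2.9 0 40; 0 0 0 0 30; 0 0 0 0 5; 0 0 0 0 5; 0 0 0 0 5; 0 0 0 0 5; 0 0 0 0 5'
python3 -c "
from h import *
go(.6666,-.0812,.111,48.1)"
```

```text
time: 12.85
tool_pos: [0.6671, -0.0822, 0.0365]
orientation: [[-0.914, 0.405, 0.001], [0.405, 0.914, -0.0], [-0.001, 0.0, -1.0]]
contact_force: [-1.3, 0.4, 5.1]
finger_gap: 0.0208
t 12.85 tcp [ 0.6671 -0.0822  0.0365] gap 20.8 F [-1.3  0.4  5.1] yawY 66.11 q6 9.7
shift [  0.8   0.8 -74.5]
turn (tool) 18.0 or 78.0 -42.0
```

```bash
python3 -m jog '0 0 -8 0 5; 0 0 -20 0 5; 0 0 -25 0 5; 0 0 -25 0 5; 0 0 -10 9 5; 0 0 0 9 5; 0 0 0 0 5; 0 0 0 0 5'
python3 -c "
from h import *
go(.6115,.1415,.1245,48.1)"
```

```text
time: 13.85
tool_pos: [0.6666, -0.0821, 0.1237]
orientation: [[-0.747, 0.665, -0.001], [0.665, 0.747, 0.0], [0.001, -0.0, -1.0]]
contact_force: [-0.6, -0.6, -3.3]
finger_gap: 0.0207
t 13.85 tcp [ 0.6666 -0.0821  0.1237] gap 20.7 F [-0.6 -0.6 -3.3] yawY 48.30 q6 27.5
shift [189.9 130.3  -0.7]
turn (tool) 0.2 or 60.2 -59.8
```

```bash
python3 -m jog '12 8 0 0.2 5; 24 16 0 0 5; 29 20 0 0 5; 29 20 0 0 5; 29 20 0 0 5; 29 20 0 0 5; 24 16 0 0 5; 13.9 10.3 0 0 5; 0 0 0 0 5; 0 0 0 0 5'
python3 -c "
from h import *
go(.6115,.1415,.1245,48.1)
im,C=look('w6')
im=im[200:400,220:420];cv2.imwrite('pics/w6z.png',cv2.resize(im,None,fx=3,fy=3,interpolation=cv2.INTER_NEAREST))"
```

```text
time: 15.1
tool_pos: [0.6133, 0.1413, 0.1239]
orientation: [[-0.742, 0.67, 0.0], [0.67, 0.742, -0.0], [-0.0, -0.0, -1.0]]
contact_force: [1.0, 0.4, -1.8]
finger_gap: 0.0215
t 15.10 tcp [0.6133 0.1413 0.1239] gap 21.5 F [ 1.   0.4 -1.8] yawY 47.91 q6 47.4
shift [ 1.5 -1.1 -0.6]
turn (tool) -0.2 or 59.8 -60.2
```

View pics/w6z.png

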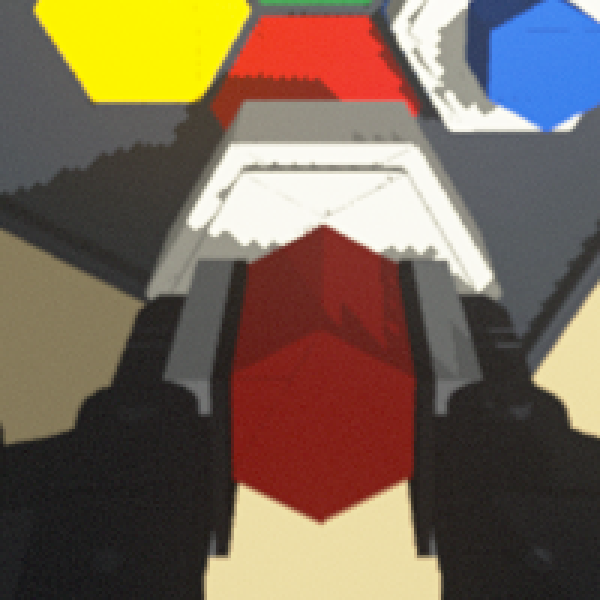

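```bash
python3 -c "
from h import *
f=lambda L:(np.array(L)+.5)/3-.5+[220,200]
for n,L,dz in (('w3',[(323,335),(415,385),(410,487),(322,530),(236,487),(230,385)],.0298),('w6',[(323,330),(414,380),(410,480),(322,522),(236,480),(231,380)],.0295)):
  s=np.load(f'pics/{n}.npy',allow_pickle=True).item();C=cam('wrist',s)
  c,_=hexfit(f(L),s['tool_pos'][2]+dz,C)
  print((s['orientation'].T@(np.r_[c,0]-s['tool_pos']))[:2]*1e3)
go(.612,.141,.0425,48.1)
"
```

```text
z 0.14059595536686345 c [0.6219 0.1871] corner yaw mod60 18.1 flat 48.1 R mm [12.8 12.4 12.3 12.6 12.2 12.5]
[-0.87937314 -0.02616203]
z 0.15342167716448524 c [0.6134 0.1411] corner yaw mod60 17.9 flat 47.9 R mm [12.7 12.3 12.2 12.3 12.1 12.3]
[-0.18600938 -0.08405377]
t 15.15 tcp [0.6134 0.1411 0.1239] gap 20.9 F [-0.4 -0.4 -2.4] yawY 47.87 q6 47.5
shift [ 1.  -1.  81.4]
turn (tool) -0.2 or 59.8 -60.2
```

```bash
python3 -m jog '0.9 -1 8 -0.2 5; 0 0 18 0 5; 0 0 20 0 5; 0 0 17 0 5; 0 0 10 0 5; 0 0 5 0 5; 0 0 2 0 5; 0 0 0.8 0 5; 0 0 0 0 5; 0 0 0 0 5'
python3 -c "
from h import *
go(.612,.141,.0415,48.1)"
```

```text
time: 16.4
tool_pos: [0.612, 0.1418, 0.0435]
orientation: [[-0.744, 0.668, 0.001], [0.668, 0.744, 0.0], [-0.0, 0.0, -1.0]]
contact_force: [-0.1, 0.2, -1.6]
finger_gap: 0.021
t 16.40 tcp [0.612  0.1418 0.0435] gap 21.0 F [-0.1  0.2 -1.6] yawY 48.11 q6 47.3
shift [-0.5 -0.6  2. ]
turn (tool) 0.0 or 60.0 -60.0
```

```bash
python3 -m jog '-0.3 -0.4 0.8 0 5; 0 0 0.6 0 5; 0 0 0 0 5'; python3 -m jog '0 0 0.4 0 5; 0 0 0 0 5';python3 -m jog '0 0 0.4 0 5; 0 0 0 0 5'
```

```text
time: 16.77
tool_pos: [0.6117, 0.1412, 0.0417]
orientation: [[-0.744, 0.668, -0.0], [0.668, 0.744, -0.0], [0.0, -0.0, -1.0]]
contact_force: [0.3, 0.5, -1.2]
finger_gap: 0.0206
time: 17.02
tool_pos: [0.6118, 0.1412, 0.0416]
orientation: [[-0.744, 0.668, 0.0], [0.668, 0.744, -0.0], [-0.0, 0.0, -1.0]]
contact_force: [0.3, 0.3, -1.0]
finger_gap: 0.021
time: 17.27
tool_pos: [0.6119, 0.1412, 0.0415]
orientation: [[-0.744, 0.668, 0.001], [0.668, 0.744, 0.0], [-0.0, 0.0, -1.0]]
contact_force: [-3.1, -0.2, 4.9]
finger_gap: 0.0211
```

```bash
python3 -m jog '0 0 0 0 25; 0 0 0 0 30; 0 0 0 0 34; 0 0 0 0 34; 0 0 -15 0 34; 0 0 -30 0 34; 0 0 -40 0 40; 0 0 -15 0 50; 0 0 0 0 50; 0 0 0 0 50'
python3 -c "
from h import *
go(.636,-.2617,.15)
im,C=look('w7')
im=im[160:310,220:420];cv2.imwrite('pics/w7z.png',cv2.resize(im,None,fx=4,fy=4,interpolation=cv2.INTER_NEAREST))"
```

```text
time: 18.52
tool_pos: [0.6112, 0.1411, 0.1398]
orientation: [[-0.744, 0.668, -0.002], [0.668, 0.744, -0.0], [0.001, -0.001, -1.0]]
contact_force: [-0.3, -0.3, -0.1]
finger_gap: 0.0496
t 18.52 tcp [0.6112 0.1411 0.1398] gap 49.6 F [-0.3 -0.3 -0.1] yawY 48.11 q6 47.2
shift [-287.4 -283.3  -10.2]
```

View pics/w7z.png

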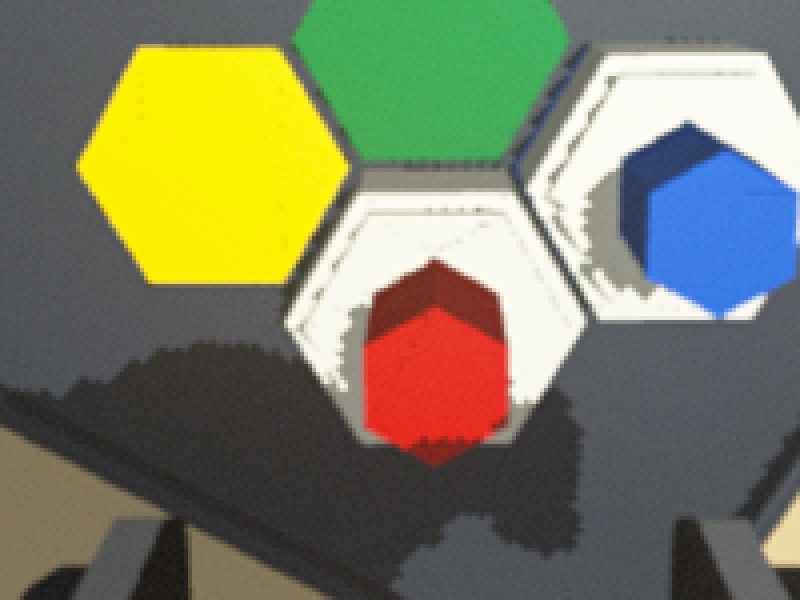

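```bash
python3 -m jog '-13 -13 -10 0 50; -25 -25 0 0 50; -30 -30 0 0 50; -30 -30 0 0 50; -30 -30 0 0 50; -30 -30 0 0 50; -30 -30 0 0 50; -30 -30 0 0 50; -30 -30 0 0 50; -24 -22 0 0 50; -15 -13 0 0 50; 0 0 0 0 50; 0 0 0 0 50'
python3 -c "
from h import *
go(.636,-.2617,.15)
im,C=look('w8')
for a,ce,bb,_ in blobs(im,'yellow'): print(a,ce,bb,ray(ce,.049,C))
im=im[180:300,260:400];cv2.imwrite('pics/w8z.png',cv2.resize(im,None,fx=5,fy=5,interpolation=cv2.INTER_NEAREST))"
```

```text
time: 20.2
tool_pos: [0.6364, -0.2603, 0.151]
orientation: [[-0.745, 0.667, -0.0], [0.667, 0.745, 0.0], [0.001, 0.0, -1.0]]
contact_force: [0.1, -0.2, 0.2]
finger_gap: 0.0502
t 20.20 tcp [ 0.6364 -0.2603  0.151 ] gap 50.2 F [ 0.1 -0.2  0.2] yawY 48.14 q6 12.6
shift [-0.7 -1.3  1. ]
4366 [263.27943197 124.29775538] [227  87  74  76] [[ 0.55152014 -0.23909673  0.049     ]]
1124 [339.58807829 253.52758007] [321 229  37  46] [[ 0.64869225 -0.25985689  0.049     ]]
```

View pics/w8z.png

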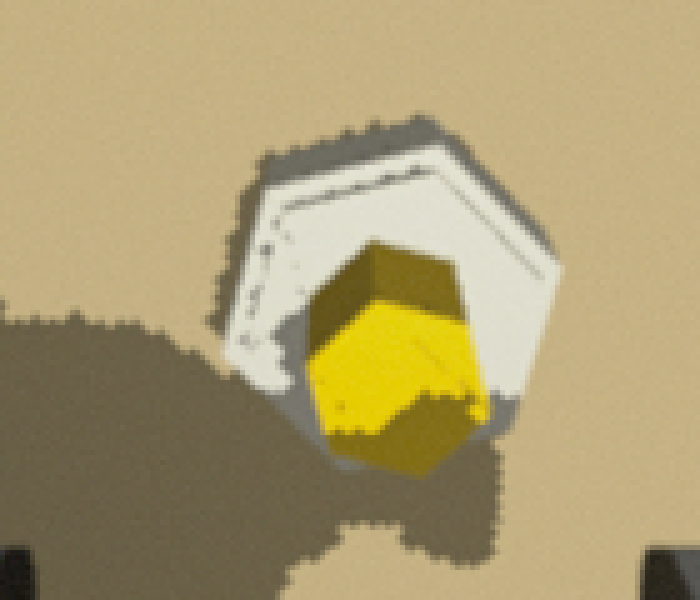

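View pics/w8.png

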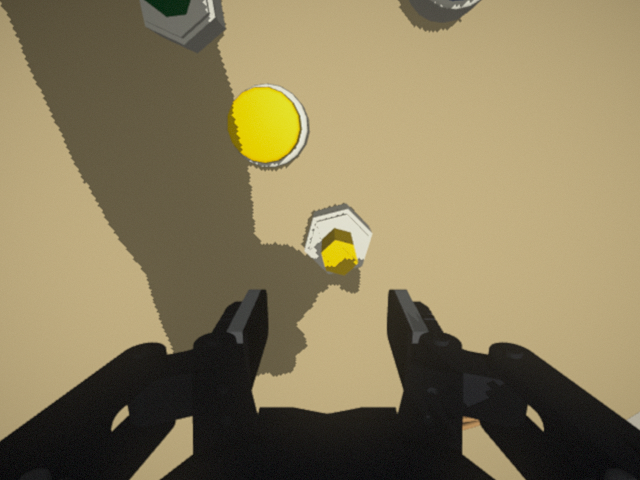

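```bash
python3 -c "
from h import *
C=cam('wrist',np.load('pics/w8.npy',allow_pickle=True).item())
f=lambda L:(np.array(L)+.5)/5-.5+[260,180]
a,_=hexfit(f([(265,187),(440,145),(562,265),(513,432),(345,468),(225,357)]),.032,C)
b,y=hexfit(f([(375,300),(467,324),(490,420),(420,478),(333,458),(308,362)]),.066,C)
c=(a+b)/2
go(c[0],c[1],.036,y+30)
C=cam('side');im=cv2.imread('pics/side0.png');h=cv2.cvtColor(im,cv2.COLOR_BGR2HSV)
m=cv2.inRange(h,(18,150,60),(34,255,255))[125:158,300:330];q=np.argwhere(m>0).mean(0);print(m.sum()/255,ray(q[::-1]+[300,125],.049,C))
"
```

```text
z 0.032 c [ 0.6454 -0.2579] corner yaw mod60 3.1 flat 33.1 R mm [26.4 25.9 26.  26.5 25.7 25.9]
z 0.066 c [ 0.6464 -0.2588] corner yaw mod60 32.2 flat 2.2 R mm [12.7 12.6 12.7 12.5 12.7 12.5]
t 20.25 tcp [ 0.6364 -0.26    0.1511] gap 49.9 F [-0.4  0.2  0.3] yawY 48.17 q6 12.6
shift [ -6.    7.5 115.1]
turn (tool) -14.0 or 46.0 -74.0
198.0 [[ 0.64665264 -0.25997903  0.049     ]]
```

```bash
python3 -m jog '-6 7.5 10 -7.4 50; 0 0 20 -7.4 50; 0 0 25 0 50; 0 0 25 0 50; 0 0 17 0 50; 0 0 10 0 40; 0 0 5 0 40; 0 0 3 0 40; 0 0 0 0 30; 0 0 0 0 5; 0 0 0 0 5; 0 0 0 0 5; 0 0 0 0 5; 0 0 0 0 5'
python3 -c "
from h import *
go(.646,-.2584,.0365,48.1)"
```

```text
time: 22.0
tool_pos: [0.6462, -0.2597, 0.0365]
orientation: [[-0.89, 0.455, 0.001], [0.455, 0.89, -0.0], [-0.001, -0.0, -1.0]]
contact_force: [-0.3, -0.6, 5.6]
finger_gap: 0.0208
t 22.00 tcp [ 0.6462 -0.2597  0.0365] gap 20.8 F [-0.3 -0.6  5.6] yawY 62.91 q6 -1.7
shift [ 0.7  1.  -0. ]
turn (tool) 14.8 or 74.8 -45.2
```

```bash
python3 -m jog '0 0 -8 0 5; 0 0 -20 0 5; 0 0 -25 0 5; 0 0 -25 0 5; 0 0 -10 7.4 5; 0 0 0 7.4 5; 0 0 0 0 5; 0 0 0 0 5'
python3 -c "
from h import *
go(.5661,.1266,.1245,48.1)"
```

```text
time: 23.0
tool_pos: [0.6458, -0.2594, 0.1237]
orientation: [[-0.746, 0.666, -0.001], [0.666, 0.746, 0.0], [0.001, -0.0, -1.0]]
contact_force: [-0.6, 0.5, -1.5]
finger_gap: 0.0214
t 23.00 tcp [ 0.6458 -0.2594  0.1237] gap 21.4 F [-0.6  0.5 -1.5] yawY 48.27 q6 12.9
shift [316.4 235.   -0.6]
turn (tool) 0.2 or 60.2 -59.8
```

```bash
python3 -m jog '13 10 0 0.2 5; 26 19 0 0 5; 33 24 0 0 5; 33 25 0 0 5; 33 25 0 0 5; 33 25 0 0 5; 33 25 0 0 5; 33 25 0 0 5; 33 25 0 0 5; 26 18 0 0 5; 19.5 13 0 0 5; 0 0 0 0 5; 0 0 0 0 5'
python3 -c "
from h import *
go(.5661,.1266,.1245,48.1)
im,C=look('w9')
im=im[200:400,220:420];cv2.imwrite('pics/w9z.png',cv2.resize(im,None,fx=3,fy=3,interpolation=cv2.INTER_NEAREST))"
```

```text
time: 24.62
tool_pos: [0.5683, 0.1257, 0.124]
orientation: [[-0.743, 0.67, 0.0], [0.67, 0.743, -0.0], [-0.0, -0.0, -1.0]]
contact_force: [-0.5, -0.2, -0.6]
finger_gap: 0.0208
t 24.62 tcp [0.5683 0.1257 0.124 ] gap 20.8 F [-0.5 -0.2 -0.6] yawY 47.96 q6 46.3
shift [ 2.3 -0.8 -0.5]
turn (tool) -0.1 or 59.9 -60.1
```

View pics/w9z.png

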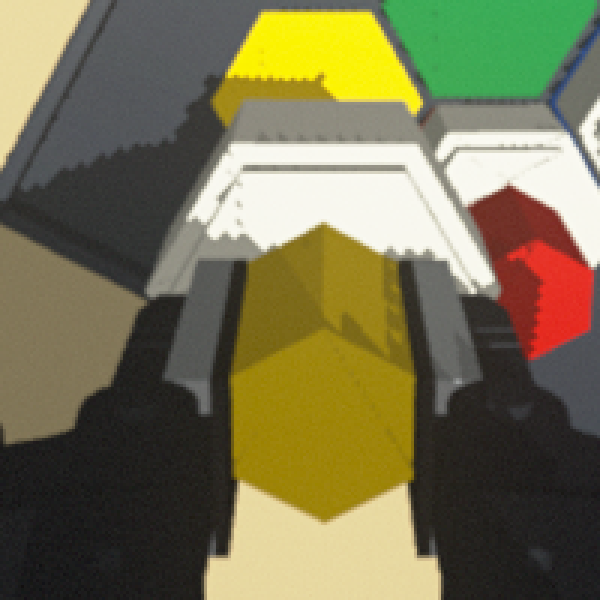

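```bash
python3 -m jog '1.75 -0.9 8 -0.1 5; 0 0 18 0 5; 0 0 20 0 5; 0 0 17 0 5; 0 0 10 0 5; 0 0 5 0 5; 0 0 2 0 5; 0 0 0.8 0 5; 0 0 0 0 5; 0 0 0 0 5'
python3 -c "
from h import *
go(.5664,.1262,.0415,48.1)"
```

```text
time: 25.92
tool_pos: [0.5669, 0.1262, 0.0435]
orientation: [[-0.743, 0.669, 0.001], [0.669, 0.743, 0.0], [-0.0, 0.0, -1.0]]
contact_force: [-0.2, 0.7, -0.5]
finger_gap: 0.0205
t 25.93 tcp [0.5669 0.1262 0.0435] gap 20.5 F [-0.2  0.7 -0.5] yawY 48.01 q6 46.3
shift [ 0.4 -0.3  2. ]
turn (tool) -0.1 or 59.9 -60.1
```

```bash
python3 -m jog '0.3 -0.3 0.8 -0.1 5; 0 0 0.6 0 5; 0 0 0.3 0 5; 0 0 0 0 5'; python3 -m jog '0 0 0.4 0 5; 0 0 0 0 5'
```

```text
time: 26.42
tool_pos: [0.5663, 0.1261, 0.0415]
orientation: [[-0.744, 0.668, -0.0], [0.668, 0.744, 0.0], [0.0, 0.0, -1.0]]
contact_force: [-0.7, -0.0, -0.2]
finger_gap: 0.021
time: 26.68
tool_pos: [0.5663, 0.1261, 0.0414]
orientation: [[-0.744, 0.668, 0.0], [0.668, 0.744, 0.0], [-0.0, 0.0, -1.0]]
contact_force: [-1.3, -0.2, 4.4]
finger_gap: 0.0206
```

```bash
python3 -m jog '0 0 0 0 25; 0 0 0 0 30; 0 0 0 0 34; 0 0 0 0 34; 0 0 -15 0 34; 0 0 -30 0 34; 0 0 -40 0 40; 0 0 -15 0 50; 0 0 0 0 50; 0 0 0 0 50'
python3 -c "
from h import *
go(.4553,-.2297,.15)
im,C=look('w10')
im=im[130:330,200:460];cv2.imwrite('pics/w10z.png',cv2.resize(im,None,fx=3,fy=3,interpolation=cv2.INTER_NEAREST))"
```

```text
time: 27.92
tool_pos: [0.5657, 0.126, 0.14]
orientation: [[-0.744, 0.668, -0.002], [0.668, 0.744, -0.0], [0.001, -0.001, -1.0]]
contact_force: [-0.4, -0.2, 0.3]
finger_gap: 0.0503
t 27.93 tcp [0.5657 0.126  0.14  ] gap 50.3 F [-0.4 -0.2  0.3] yawY 48.10 q6 46.2
shift [-155.3 -338.5   -9.8]
```

View pics/w10z.png

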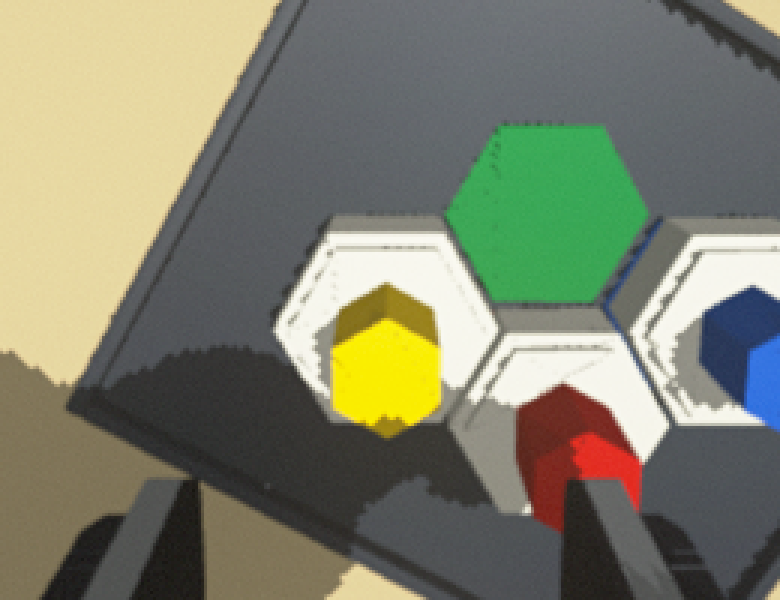

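```bash
python3 -m jog '-8 -17 -10 0 50; -15 -32 0 0 50; -17 -37 0 0 50; -17 -37 0 0 50; -17 -37 0 0 50; -17 -37 0 0 50; -17 -37 0 0 50; -17 -37 0 0 50; -14 -32 0 0 50; -11 -24 0 0 50; -5.3 -11.5 0 0 50; 0 0 0 0 50; 0 0 0 0 50'
python3 -c "
from h import *
go(.4553,-.2297,.15)
im,C=look('w11')
im=im[180:300,260:400];cv2.imwrite('pics/w11z.png',cv2.resize(im,None,fx=5,fy=5,interpolation=cv2.INTER_NEAREST))"
```

```text
time: 29.6
tool_pos: [0.4559, -0.2289, 0.151]
orientation: [[-0.745, 0.667, -0.0], [0.667, 0.745, 0.0], [0.0, 0.0, -1.0]]
contact_force: [0.5, 0.4, 0.2]
finger_gap: 0.05
t 29.60 tcp [ 0.4559 -0.2289  0.151 ] gap 50.0 F [0.5 0.4 0.2] yawY 48.13 q6 5.8
shift [-0.1 -1.   1. ]
```

View pics/w11z.png

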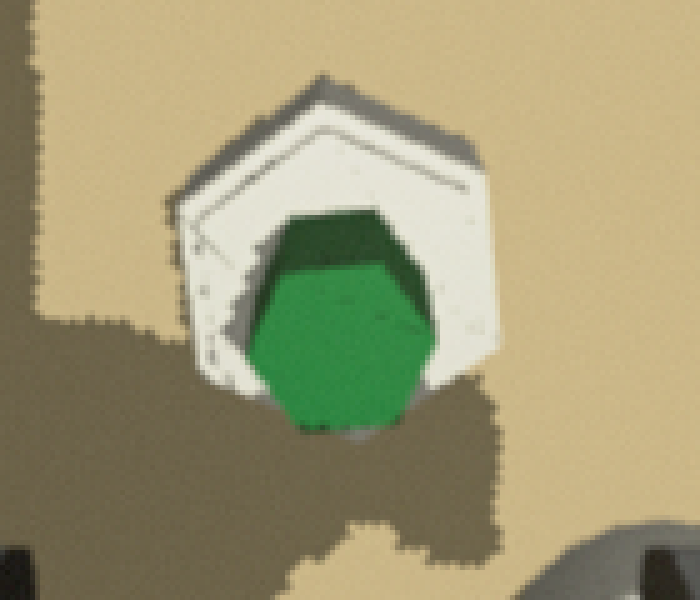

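View pics/w11.png

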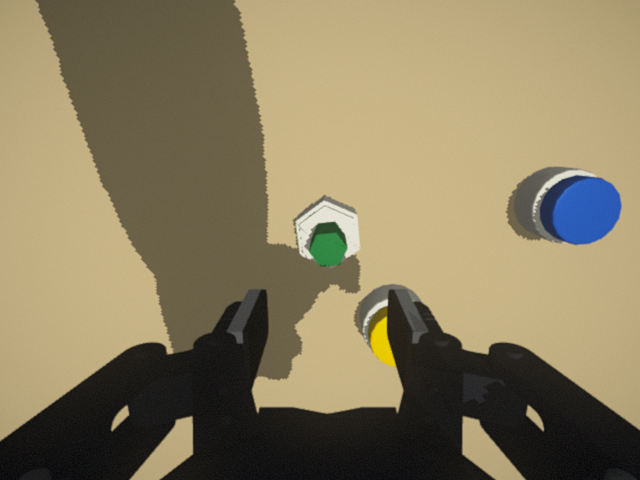

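```bash
python3 -c "
from h import *
C=cam('wrist',np.load('pics/w11.npy',allow_pickle=True).item())
f=lambda L:(np.array(L)+.5)/5-.5+[260,180]
a,_=hexfit(f([(322,103),(487,170),(500,348),(363,437),(203,378),(180,200)]),.032,C)
b,y=hexfit(f([(280,272),(387,262),(435,340),(402,425),(300,430),(248,350)]),.066,C)
c=(a+b)/2
go(c[0],c[1],.0365,y+30)
"
```

```text
z 0.032 c [ 0.456  -0.2283] corner yaw mod60 24.3 flat 54.3 R mm [25.7 26.2 26.1 25.5 26.3 26.3]
z 0.066 c [ 0.4566 -0.229 ] corner yaw mod60 52.9 flat 22.9 R mm [12.9 12.8 12.1 13.3 12.7 12.2]
t 29.65 tcp [ 0.456  -0.2288  0.1511] gap 50.3 F [-0.4 -0.5  1.2] yawY 48.16 q6 5.8
shift [-1.000e-01  3.000e-01  1.146e+02]
turn (tool) 25.3 or 85.3 -34.7
```

```bash
python3 -m jog '-0.2 0.2 10 8 50; 0 0 20 8 50; 0 0 25 8.1 45; 0 0 25 0 45; 0 0 17 0 45; 0 0 10 0 40; 0 0 5 0 40; 0 0 2.6 0 40; 0 0 0 0 30; 0 0 0 0 5; 0 0 0 0 5; 0 0 0 0 5; 0 0 0 0 5; 0 0 0 0 5'
python3 -c "
from h import *
go(.456,-.2286,.0365,48.1)"
```

```text
time: 31.4
tool_pos: [0.4564, -0.2297, 0.037]
orientation: [[-0.407, 0.913, 0.001], [0.913, 0.407, -0.001], [-0.001, 0.001, -1.0]]
contact_force: [-0.8, 0.9, 5.7]
finger_gap: 0.021
t 31.40 tcp [ 0.4564 -0.2297  0.037 ] gap 21.0 F [-0.8  0.9  5.7] yawY 24.01 q6 29.9
shift [1.2 0.1 0.5]
turn (tool) -24.1 or 35.9 -84.1
```

```bash
python3 -m jog '0 0 -8 0 5; 0 0 -20 0 5; 0 0 -25 0 5; 0 0 -25 -8 5; 0 0 -12 -8 5; 0 0 0 -8.1 5; 0 0 0 0 5; 0 0 0 0 5'
python3 -c "
from h import *
go(.576,.1736,.127,48.1)"
```

```text
time: 32.4
tool_pos: [0.456, -0.2295, 0.1263]
orientation: [[-0.742, 0.67, -0.0], [0.67, 0.742, 0.0], [0.001, -0.0, -1.0]]
contact_force: [-0.1, -0.1, -1.8]
finger_gap: 0.0208
t 32.40 tcp [ 0.456  -0.2295  0.1263] gap 20.8 F [-0.1 -0.1 -1.8] yawY 47.93 q6 5.9
shift [181.  379.6  -0.6]
turn (tool) -0.2 or 59.8 -60.2
```

```bash
python3 -m jog '8 16 0 -0.2 5; 15 32 0 0 5; 18 37 0 0 5; 18 38 0 0 5; 18 38 0 0 5; 18 38 0 0 5; 18 38 0 0 5; 18 38 0 0 5; 18 37 0 0 5; 15 32 0 0 5; 11 23 0 0 5; 6 12.5 0 0 5; 0 0 0 0 5; 0 0 0 0 5'
python3 -c "
from h import *
go(.576,.1736,.127,48.1)
im,C=look('w12')
im=im[200:400,220:420];cv2.imwrite('pics/w12z.png',cv2.resize(im,None,fx=3,fy=3,interpolation=cv2.INTER_NEAREST))"
```

```text
time: 34.15
tool_pos: [0.5732, 0.1736, 0.1264]
orientation: [[-0.746, 0.666, -0.0], [0.666, 0.746, -0.0], [0.0, -0.0, -1.0]]
contact_force: [-0.0, -0.1, -0.9]
finger_gap: 0.021
t 34.15 tcp [0.5732 0.1736 0.1264] gap 21.0 F [-0.  -0.1 -0.9] yawY 48.27 q6 50.6
shift [-2.1  1.9 -0.6]
turn (tool) 0.2 or 60.2 -59.8
```

View pics/w12z.png

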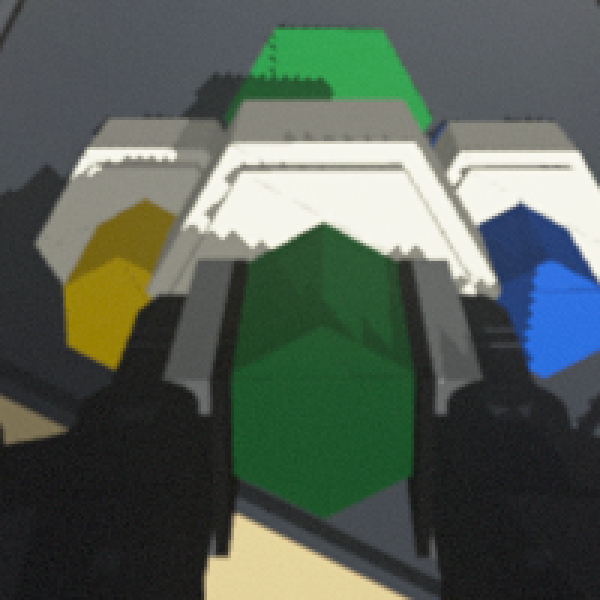

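```bash
python3 -c "
from h import *
f=lambda L:(np.array(L)+.5)/3-.5+[220,200]
for n,L,dz in (('w9',[(323,326),(414,376),(412,478),(323,522),(235,478),(231,376)],.0295),('w12',[(323,325),(414,376),(412,475),(323,518),(235,475),(231,376)],.029)):
  s=np.load(f'pics/{n}.npy',allow_pickle=True).item();C=cam('wrist',s)
  c,_=hexfit(f(L),s['tool_pos'][2]+dz,C)
  print((s['orientation'].T@(np.r_[c,0]-s['tool_pos']))[:2]*1e3)
go(.5768,.1731,.043,48.1)"
```

```text
z 0.15353995268872517 c [0.5682 0.1257] corner yaw mod60 18.1 flat 48.1 R mm [12.8 12.3 12.4 12.7 12.3 12.4]
[ 0.14637011 -0.06900644]
z 0.15542297684378914 c [0.5731 0.1736] corner yaw mod60 18.4 flat 48.4 R mm [12.8 12.2 12.4 12.4 12.3 12.3]
[ 0.05684806 -0.00660408]
t 34.20 tcp [0.5733 0.1734 0.1265] gap 21.3 F [-0.4  0.3 -0.9] yawY 48.25 q6 50.6
shift [-2.8  2.2 83.5]
turn (tool) 0.1 or 60.1 -59.9
```

```bash
python3 -m jog '-2.8 2.1 8 0.15 5; 0 0 15 0 5; 0 0 10 0 5; 0 0 0 0 5'
python3 -c "
from h import *
go(.5768,.1731,.043,48.1)"
```

```text
time: 34.7
tool_pos: [0.5762, 0.1737, 0.0921]
orientation: [[-0.745, 0.667, -0.002], [0.667, 0.745, -0.0], [0.002, -0.002, -1.0]]
contact_force: [-0.5, 0.2, -1.9]
finger_gap: 0.021
t 34.70 tcp [0.5762 0.1737 0.0921] gap 21.0 F [-0.5  0.2 -1.9] yawY 48.15 q6 50.6
shift [-0.9  0.1 49.1]
turn (tool) 0.0 or 60.0 -60.0
```

```bash
python3 -m jog '-0.4 0 8 0 5; 0 0 3 0 5; 0 0 0 0 5; 0 0 0 0 5'
python3 -c "
from h import *
go(.5768,.1731,.043,48.1)
im,C=look('w13')
im=im[170:370,200:460];cv2.imwrite('pics/w13z.png',cv2.resize(im,None,fx=3,fy=3,interpolation=cv2.INTER_NEAREST))"
```

```text
time: 35.2
tool_pos: [0.5774, 0.1737, 0.0827]
orientation: [[-0.745, 0.667, 0.0], [0.667, 0.745, 0.0], [-0.0, 0.0, -1.0]]
contact_force: [0.1, 0.4, -2.5]
finger_gap: 0.0206
t 35.20 tcp [0.5774 0.1737 0.0827] gap 20.6 F [ 0.1  0.4 -2.5] yawY 48.16 q6 50.6
shift [ 0.1 -0.8 39.7]
turn (tool) 0.1 or 60.1 -59.9
```

View pics/w13z.png

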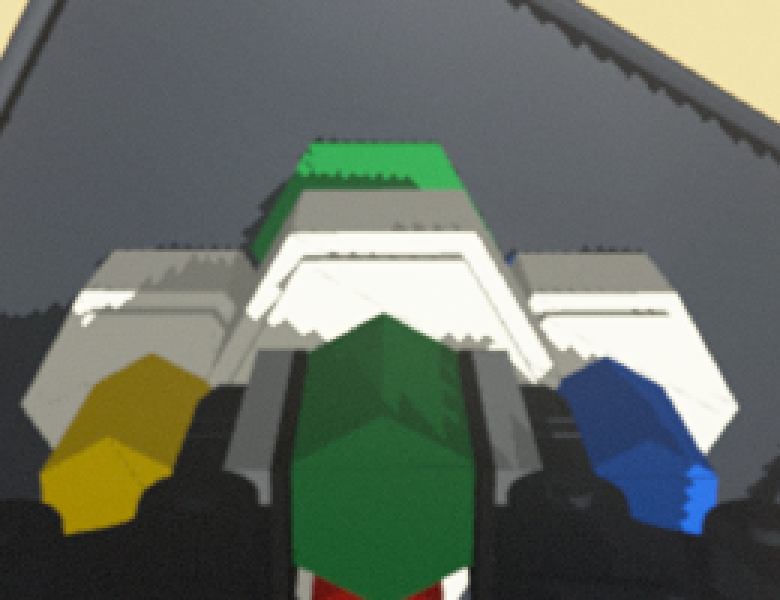

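```bash
python3 -m jog '0.2 -0.7 5 0.1 5; 0 0 2 0 5; 0 0 0 0 5; 0 0 0 0 5'
python3 -c "
from h import *
go(.5768,.1731,.043,48.1)"
```

```text
time: 35.75
tool_pos: [0.5767, 0.1733, 0.0755]
orientation: [[-0.744, 0.668, 0.0], [0.668, 0.744, 0.0], [-0.0, 0.0, -1.0]]
contact_force: [-0.5, -0.3, -1.6]
finger_gap: 0.0211
t 35.75 tcp [0.5767 0.1733 0.0755] gap 21.1 F [-0.5 -0.3 -1.6] yawY 48.06 q6 50.7
shift [-0.2 -0.1 32.5]
turn (tool) -0.0 or 60.0 -60.0
```

```bash
python3 -m jog '0 0 4 0 5; 0 0 4 0 5; 0 0 2 0 5; 0 0 0 0 5'; python3 -m jog '0 0 5 0 5; 0 0 5 0 5; 0 0 5 0 5; 0 0 3 0 5; 0 0 2 0 5; 0 0 0 0 5; 0 0 0 0 5'
python3 -c "
from h import *
go(.5768,.1731,.042,48.1)"
```

```text
time: 36.25
tool_pos: [0.5765, 0.1732, 0.0652]
orientation: [[-0.744, 0.668, -0.0], [0.668, 0.744, -0.0], [0.0, -0.0, -1.0]]
contact_force: [-0.7, 0.2, -1.9]
finger_gap: 0.0212
time: 37.12
tool_pos: [0.5767, 0.1733, 0.0456]
orientation: [[-0.744, 0.668, 0.0], [0.668, 0.744, 0.0], [-0.0, 0.0, -1.0]]
contact_force: [1.0, -0.4, -2.1]
finger_gap: 0.021
t 37.12 tcp [0.5767 0.1733 0.0456] gap 21.0 F [ 1.  -0.4 -2.1] yawY 48.06 q6 50.7
shift [-0.2 -0.1  3.6]
turn (tool) -0.0 or 60.0 -60.0
```

No neighbour contact; ease down to the floor.

```bash
python3 -m jog '0 0 1.5 0 5; 0 0 1 0 5; 0 0 0.6 0 5; 0 0 0 0 5'; python3 -m jog '0 0 0.4 0 5; 0 0 0 0 5';  python3 -m jog '0 0 0.4 0 5; 0 0 0 0 5'
```

```text
time: 37.62
tool_pos: [0.5766, 0.1732, 0.0423]
orientation: [[-0.744, 0.668, -0.0], [0.668, 0.744, -0.0], [0.0, -0.0, -1.0]]
contact_force: [0.8, 0.0, -1.8]
finger_gap: 0.0206
time: 37.88
tool_pos: [0.5767, 0.1732, 0.0421]
orientation: [[-0.744, 0.668, 0.0], [0.668, 0.744, 0.0], [-0.0, 0.0, -1.0]]
contact_force: [-0.4, 0.8, -1.3]
finger_gap: 0.021
time: 38.12
tool_pos: [0.5768, 0.1732, 0.042]
orientation: [[-0.744, 0.668, 0.001], [0.668, 0.744, 0.0], [-0.0, 0.0, -1.0]]
contact_force: [-1.4, -0.4, 3.8]
finger_gap: 0.021
```

```bash
python3 -m jog '0 0 0 0 25; 0 0 0 0 30; 0 0 0 0 34; 0 0 0 0 34; 0 0 -15 0 34; 0 0 -30 0 34; 0 0 -40 0 40; 0 0 -40 0 50; 0 0 -20 0 50; 0 0 0 0 50; 0 0 0 0 50'
python3 -c "
from h import *
go(.5768,.1731,.2)
im,C=look('w14')
for n in ['scene','side']:cv2.imwrite(f'pics/{n}14.png',bot.camera(n))
im=im[120:320,200:460];cv2.imwrite('pics/w14z.png',cv2.resize(im,None,fx=3,fy=3,interpolation=cv2.INTER_NEAREST))"
```

```text
time: 39.5
tool_pos: [0.5763, 0.1732, 0.186]
orientation: [[-0.744, 0.668, -0.001], [0.668, 0.744, -0.0], [0.0, -0.001, -1.0]]
contact_force: [-0.2, -0.2, 0.2]
finger_gap: 0.0501
t 39.50 tcp [0.5763 0.1732 0.186 ] gap 50.1 F [-0.2 -0.2  0.2] yawY 48.06 q6 50.7
shift [ -0.4   0.3 -14. ]
```

View pics/w14z.png

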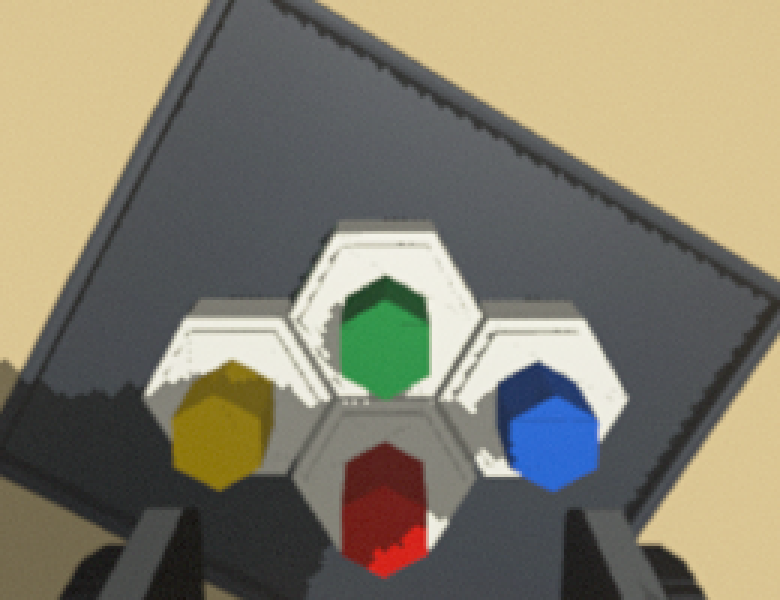

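View pics/scene14.png

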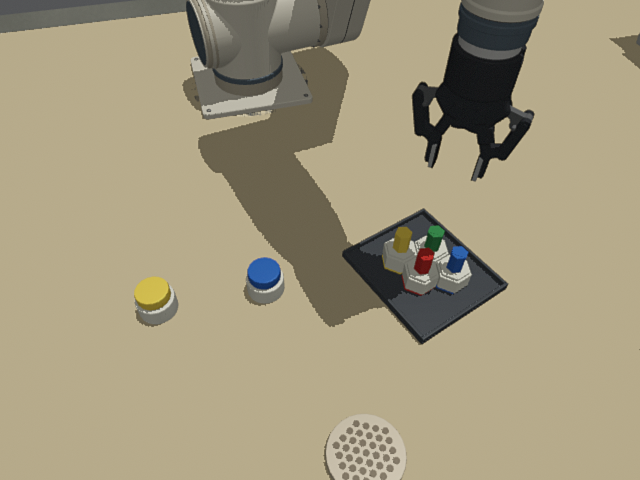

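```bash
python3 -c "
from h import *
C=cam('wrist',np.load('pics/w14.npy',allow_pickle=True).item())
f=lambda L:(np.array(L)+.5)/3-.5+[200,120]
hexfit(f([(340,232),(436,232),(485,318),(436,398),(335,398),(290,318)]),.037,C)
hexfit(f([(185,316),(287,317),(332,400),(288,474),(190,474),(143,397)]),.037,C)
hexfit(f([(486,317),(582,317),(629,400),(581,475),(488,475),(440,400)]),.037,C)
for n in ['scene','side']:
  C=cam(n);im=cv2.imread(f'pics/{n}14.png')
  for c in HSV:
   for a,ce,bb,_ in blobs(im,c):
    p=ray(ce,.054,C)[0]; 
    if .4<p[0]<.7 and abs(p[1])<.4: print(n,c,a,p.round(4),ray(ce,.039,C)[0].round(4))
"
```

```text
z 0.037 c [0.5766 0.1742] corner yaw mod60 47.7 flat 17.7 R mm [26.5 26.7 26.7 26.8 27.2 26.4]
z 0.037 c [0.5658 0.1279] corner yaw mod60 47.2 flat 17.2 R mm [26.8 27.  26.3 26.5 26.9 26.3]
z 0.037 c [0.6212 0.1892] corner yaw mod60 49.2 flat 19.2 R mm [27.1 26.2 26.4 26.8 25.9 26.2]
scene red 370 [0.6104 0.1432 0.054 ] [0.6001 0.1505 0.039 ]
scene yellow 319 [0.5638 0.1286 0.054 ] [0.5523 0.1355 0.039 ]
scene yellow 908 [ 0.5624 -0.2366  0.054 ] [ 0.5509 -0.2395  0.039 ]
scene green 343 [0.5729 0.177  0.054 ] [0.5616 0.1852 0.039 ]
scene blue 379 [0.6198 0.1914 0.054 ] [0.6098 0.2    0.039 ]
scene blue 806 [ 0.57   -0.0837  0.054 ] [ 0.5587 -0.0825  0.039 ]
side red 337 [0.6128 0.1416 0.054 ] [0.6188 0.1298 0.039 ]
side yellow 291 [ 0.5476 -0.2254  0.054 ] [ 0.552  -0.2463  0.039 ]
side green 368 [0.5768 0.173  0.054 ] [0.5819 0.162  0.039 ]
side blue 465 [ 0.5542 -0.0654  0.054 ] [ 0.5587 -0.0823  0.039 ]
side blue 394 [0.6234 0.1874 0.054 ] [0.6296 0.1768 0.039 ]
```

```bash
python3 -c "
from bench import bot
print(bot.sign_off())"
```

```text
the job is handed in; nothing more can be done
None
```

I placed all four hexagonal jars upright in the stock tray, each on the mark of its cap's colour, and handed the job in at about 40 s of the 112 s. I gripped each jar by the flats of its cap and turned it to the honeycomb's angle. I lowered each one until the wrist force showed it touching the tray floor, then let go.

**Position:** In the last pictures the green, yellow and blue jars, measured from their body corners, came out within about 2 mm of their marks. Yellow read farthest off, at 1.6 mm. I checked red only from its cap in the fixed cameras, because it was partly shaded and cut off in the wrist view; it read within about 2 mm.

**Fit:** The neighbouring flat faces are parallel, about 1 to 2 mm apart. The marks' 48 mm spacing leaves 2 mm between the 46 mm bodies. The corner fits put the jar angles at 17.2 to 19.2° against 18.1° for the marks. The spread is mostly picking error.

**Camera disagreement:** The scene and side cameras differ by up to about 4 mm on the cap centres. Their average agrees with the wrist camera to about 1 mm, except for yellow, where the side camera did not pick up the cap.

**Round jars:** The blue jar reads the same place as at the start. The yellow jar reads the same in the side camera. In the scene camera it differs by 3.6 mm along x, which I put down to a larger colour mask in changed light, since the arm never went near it at table height. I did not check that further.

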